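Unlock the core clamp: catch aside, plunger in

TASK

Two identical clamp fixtures stand on the bench. On the one that holds the plain tall tube core, slide the safety catch sideways by its upright tab to the other end of its rails, then press the release plunger that it covered all the way in, so that the clamp opens; leave the catch open and the plunger in. Leave the core standing where it is, and do not touch the other fixture, which holds the wound bobbin.

Things in the scene. Friction and masses are not known exactly. Their poses are not given: they have to be found in the camera images.
- core_catch_tab (a point): Point on the middle of the upright black tab, 67 mm above the bench, of the steel catch on the fixture holding the core. Tab 36 mm (x) by 10 mm (y), from 44 mm (top of the catch's deck, 70 x 50 mm) to 76 mm above the bench. Fixture's axes: z up, catch opens along +y against 2 N friction and stays; the core stands on the +x side, 76 mm from the line of travel, its top 72 mm above the bench.
- core_catch (a joint): Slide of that catch in m: about 0 = shut, over the plunger; 0.060 = fully open, at the far end stops. The plunger is uncovered from about 0.045.
- core_plunger_top (a point): Middle of the round black top, 28 mm across, of that fixture's release plunger: 36 mm above the bench when out, 26 mm when in. Straight below the tab when the catch is shut, hidden by its deck. Free space round it is 55 mm wide (x) between rails 28 mm high, over a block 26 mm high at most. With the catch fully open its deck's edge is 35 mm off the plunger's axis. Axes as the tab's.
- core_plunger (a joint): Travel of that plunger in m: 0 = out, 0.010 = fully in on a hard stop. Moves straight down against about 4 N friction (no spring) and stays where it is left; the clamp jaw beside the core opens with it.
- core_mid (a point): Centre, half-way up, of the grey tube core, 34 mm in diameter and 62 mm tall, standing loose on its end in the clamp of the fixture, whose base plate is 10 mm thick. To be left standing there.
- bobbin_fixture: The other, identical fixture (base plate 150 mm in x by 130 mm in y, highest part its tab at 76 mm), holding a wound bobbin with flanges, 34 mm across and 36 mm tall. Origin: centre of the plate's underside; z up, x towards the bobbin, y along the rails. To be left untouched.
There are look-alikes about, which are no part of the job. There is more than one size of the part that bears core_mid; the job needs the larger.

How it is judged:
By the outcome, as a careful person would: the job done as asked, in the order asked, and still so for the second after the job is handed in, with the robot touching nothing.
It also fails if it takes over 35 s, if anything falls off the work surface, if the arm or the gripper's body presses on something with over 40 N, if the wrist force passes 120 N, or if a joint passes its speed limit or range.

ROBOT

A 6-joint arm with a two-finger parallel gripper is mounted at the origin on a cart in front of the work surface, level with it; the furniture and walls round the work are solid. World frame = base frame: x ahead of the robot, y to its left, z up, the work surface at z = 0. Lengths are in mm, angles in degrees, forces in N, time in s.
With the tool pointing down it reaches from about 250 to 775 mm from the base axis. Payload 4 kg.
Tool frame: the origin (TCP) lies at the very end of the fingers, on their centre line; the grasp point (between the pads) lies 19 mm behind it (robot.tcp_to_grasp is the distance from the TCP to the grasp point, in mm); z points along the fingers, y is the line along which they close (so a half turn about z gives the same grasp; the last joint's range is limited). The gripper opens to 94 mm and grips with 3 to 60 N. Pads are 16 mm wide; open, the fingers measure 119 mm over their backs; the gripper's body (75 mm by 177 mm) begins 78 mm behind the grasp point.
Start: joints at [68.062, 4.996, 78.535, -0, 96.463, -5.907], TCP at [151.899, 528.627, 205.506] pointing down, gripper open.
Joint ranges: [-177.83, 177.83], [-43.37, 116.18], [15.69, 146.23], [-61.86, 241.86], [9.47, 152.12], [-147.06, 147.06]. Speed limits (degrees/s): [159.86, 159.86, 180, 180, 180, 180].

INTERFACE

Orientations are given as a 3x3 rotation matrix whose columns are the frame's x, y, z axes.
In Python, from rig import robot gives the robot as it stands. The module is installed in compiled form; this text tells all that it offers.
- The arm moves only by the shell command python3 -m crank 'ROWS' [FORCE]. ROWS is JSON, a list of rows, each an object of numbers: "tx", "ty", "tz": the shift along the tool's x, y, z in mm; "wx", "wy", "wz": the turn, a rotation vector about the tool's x, y, z in degrees; "claw": the closure, from 0 (fully open) to 1 (shut). In form: [{"tx": .., "ty": .., "tz": .., "wx": .., "wy": .., "wz": .., "claw": ..}, ...]. A call has 1 to 5 rows; each row shifts and turns the commanded pose from where the row before left it, along the tool's axes as they then stand; what a row does not reach is not made up. A row lasts 1/12 s, in which the tool goes at most 41.7 mm and 7.16 degrees, less where a joint would pass 70% of its speed; a pose out of reach is approached as far as the arm can. A call with a gripper value outside its range is refused whole. The fingers move at their own pace and stop on an object; FORCE is the grip in N (left out, the last holds). Time passes only in rows, so rows that do not move let the fingers close. It gives the time, the measured TCP pose, the force, the opening and the grip force at its end, in the units of the state.
- robot.state(): the state, without advancing time (a new reading comes with each control period).
- robot.camera(name): name is "scene" or "top"; returns a dict with "image" (480x640x3 uint8, red, green, blue), "z_map" (480x640 float32, mm along the optical axis (not along the pixel's ray), 0 where there is no reading), "K" (3x3 intrinsics, pixels), "k1" (the pictures are not rectified: a ray, as slopes to the right and down, at radius r is drawn at 1 + k1 r^2 times it, then the intrinsics apply), "R" (3x3) and "t" (3): a world point X has camera coordinates R X + t. Camera axes: x right, y down, z forward; pixel columns grow to the right and rows downward; lengths in mm; the calibration is good to about 2 mm. A picture is of the moment at which its call begins.
- robot.hand_in(): hands the job in; it is judged then, once.
Trained networks look in a picture, given as the dict that the camera call returned (one of the last four; its "shot" number tells which), for a name from the list of things; names that differ only in an ending like _2 or _b are one class to them, and where a whole thing is asked for, a point or a joint stands for the part that bears it (a point fixed in the world has none). Each returns a list of dicts, best first, with "conf" (0 to 1); they miss things now and then, are a little off and sometimes report something else, mostly with a low value. They report only what shows in the picture. A call takes as long as a camera call. They do not tell look-alikes from the thing itself.
- robot.spot_in(picture, thing): "xyz" ([x, y, z] in mm, in world coordinates, good to about 4 mm: the middle of the surface that is visible of it).
The state is a dict: "clock": time; "joints": joint angles; "qvel": joint speeds; "joint_efforts": joint torques, N m; "eef_pos": TCP position; "orientation": TCP orientation; "contact_force": force on the tool from outside, world axes, zero at the start; "ft_torque": the same for the moment, N m; "gripper_width": opening from 0.0 (shut) to 1.0 (fully open); "gripper_force": force on a finger pad.
Only numpy, scipy, OpenCV 4.12 (cv2) and the standard library are available. Lean on these libraries where they do the work, as an engineer would, in place of code of your own. Each camera call takes 0.05 s, during which the arm holds its last target. There are 200 camera calls.

## Working session

There is one attempt and no reset: what is moved stays moved. The work goes in short steps, Python scripts to look and compute and a shell command to move; the robot and the scene stay as the last step left them, time stands still between calls to the robot, and variables do not carry over. Pictures are saved under pics/ and viewed, at most 10 in all, crops included, and the job is handed in when it is done.

```bash
mkdir -p pics; cat > h.py <<'E'
import numpy as np, cv2
from rig import robot
def cloud(c):
    K=np.array(c["K"]);R=np.array(c["R"]);t=np.array(c["t"]);k1=c["k1"]
    v,u=np.mgrid[0:480,0:640].astype(float)
    pts=np.stack([u.ravel(),v.ravel()],1)
    # distortion 1+k1 r^2 = opencv model
    n=cv2.undistortPointsIter(pts[:,None],K,np.array([k1,0,0,0.]),None,None,(3,50,1e-9))[:,0]
    z=c["z_map"].ravel().astype(float)
    P=np.c_[n*z[:,None],z]
    W=(P-t)@R
    W[z==0]=np.nan
    return W.reshape(480,640,3)
def pix(c,X):
    p,_=cv2.projectPoints(np.atleast_2d(np.array(X,float)),cv2.Rodrigues(np.array(c["R"]))[0],np.array(c["t"],float),np.array(c["K"]),np.array([c["k1"],0,0,0.]))
    return p[:,0]
E
python3 - <<'E'
from h import *
for n in ("scene","top"):
    c=robot.camera(n); cv2.imwrite(f"pics/{n}1.png",c["image"][...,::-1])
    print(n,-np.array(c["R"]).T@np.array(c["t"]))
    for th in ("core_catch_tab","core_mid","bobbin_fixture","core_plunger_top"):
        for d in robot.spot_in(c,th): print(th,np.round(d["xyz"]),round(d["conf"],2),pix(c,d["xyz"]).round())
s=robot.state();print(s["clock"],s["contact_force"],np.round(s["orientation"],3))
E
```

```text
scene [ 194.91350678 -863.04521623  418.47271361]
core_catch_tab [ 498. -362.   40.] 0.94 [[327. 303.]]
core_mid [ 674. -382.   26.] 0.88 [[424. 289.]]
core_mid [ 573. -360.   54.] 0.62 [[368. 282.]]
bobbin_fixture [477. -16.  23.] 0.69 [[236. 232.]]
core_plunger_top [ 496. -381.   29.] 0.46 [[332. 315.]]
top [ 445.42644596 -169.66464011  924.50758216]
core_catch_tab [ 500. -361.   39.] 0.64 [[412. 284.]]
core_mid [ 675. -369.   31.] 0.65 [[410. 193.]]
core_mid [ 584. -355.   61.] 0.55 [[409. 237.]]
bobbin_fixture [494.  15.  24.] 0.67 [[208. 292.]]
core_plunger_top [ 583. -355.   62.] 0.33 [[409. 237.]]
0.5 [ 0.40341766 -0.31584504 -0.63907676] [[-0.961  0.276 -0.   ]
 [ 0.276  0.961  0.   ]
 [ 0.    -0.    -1.   ]]
```

View pics/scene1.png

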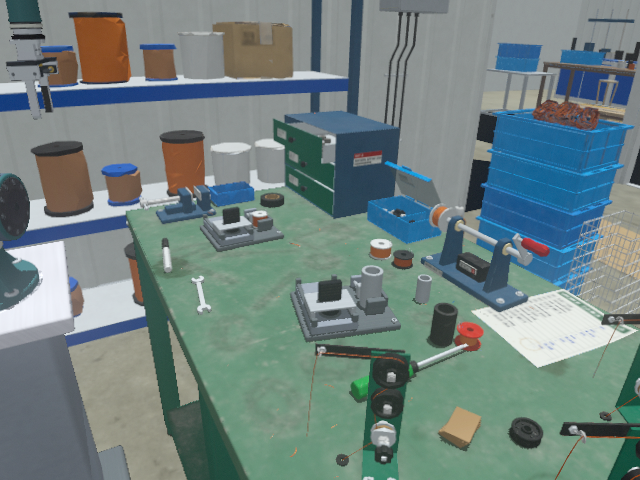

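View pics/top1.png

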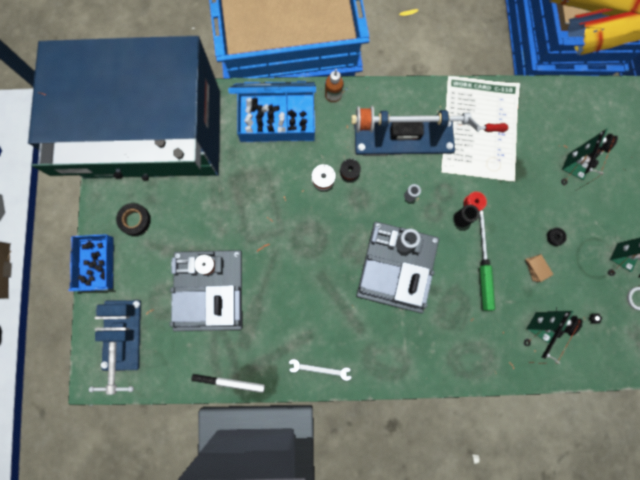

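The scene view shows the core fixture with its tall grey tube at (372,282) and black tab at (329,291). The bobbin fixture is at (240,228). In the top view, the core fixture is at (400,265), with the tab at (413,283) and the tube at (410,237). A loose smaller core stands at (414,192), and the bobbin fixture is at (207,290).

Candidates: tubes at top (410,237), in a clamp with its top about 72 mm high, and (414,192), loose and short. The first fits the description. I'll confirm it in a crop and measure the axes.

```bash
python3 - <<'E'
from h import *
c=robot.camera("top");W=cloud(c)
cv2.imwrite("pics/crop1.png",cv2.resize(c["image"][170:320,340:460,::-1],None,fx=4,fy=4,interpolation=cv2.INTER_CUBIC))
s=robot.camera("scene");V=cloud(s)
for n,A,I in(("top",W,c["image"]),("scene",V,s["image"])):
    g=I.astype(int).max(-1)
    near=(abs(A[...,0]-530)<110)&(abs(A[...,1]+360)<110)
    b=near&(np.hypot(A[...,0]-498,A[...,1]+365)<45)
    t=A[b&(A[...,2]>55)]; 
    print(n,"tab",len(t),np.median(t,0).round(1),t.min(0).round(1),t.max(0).round(1))
    d=b&(g>130)&(abs(A[...,2]-44)<6)
    print("deck",d.sum(),A[d].mean(0).round(1))
    r=cv2.minAreaRect(A[d][:,:2].astype(np.float32));print(r)
    q=near&(A[...,2]>60)&(np.hypot(A[...,0]-580,A[...,1]+357)<30)
    t=A[q];print("core",len(t),t.mean(0).round(1),cv2.minEnclosingCircle(t[:,:2].astype(np.float32)))
    p=near&(A[...,2]>5)&(np.hypot(A[...,0]-535,A[...,1]+355)<105)&(A[...,0]<630)
    n_,l,st,_=cv2.connectedComponentsWithStats(p.astype(np.uint8)); k=1+st[1:,4].argmax()
    print("plate",cv2.minAreaRect(A[l==k][:,:2].astype(np.float32)), np.median(A[(l==k)&(A[...,2]<16)][:,2]))
E
```

```text
top tab 164 [ 499.9 -358.6   74.8] [ 482.6 -368.7   55.1] [ 517.7 -351.    80.1]
deck 872 [ 500.2 -358.8   44.1]
((500.74609375, -360.32177734375), (51.081398010253906, 70.97638702392578), 74.70784759521484)
core 190 [ 580.7 -354.8   70.6] ((580.76025390625, -355.3351135253906), 17.2852783203125)
plate ((536.6761474609375, -342.5258483886719), (129.22073364257812, 150.95823669433594), 74.3744125366211) 10.167900872190524
scene tab 357 [ 499.9 -364.5   68.3] [ 483.2 -370.8   55.1] [ 518.1 -353.6   78.1]
deck 628 [ 497.3 -367.7   44.4]
((501.1410827636719, -362.16363525390625), (53.04199981689453, 69.85918426513672), 73.57179260253906)
core 324 [ 579.8 -359.1   68.1] ((581.282958984375, -356.5465393066406), 18.485912322998047)
plate ((537.07470703125, -344.4950256347656), (133.31039428710938, 150.068603515625), 74.58882904052734) 10.239186343585313
```

View pics/crop1.png

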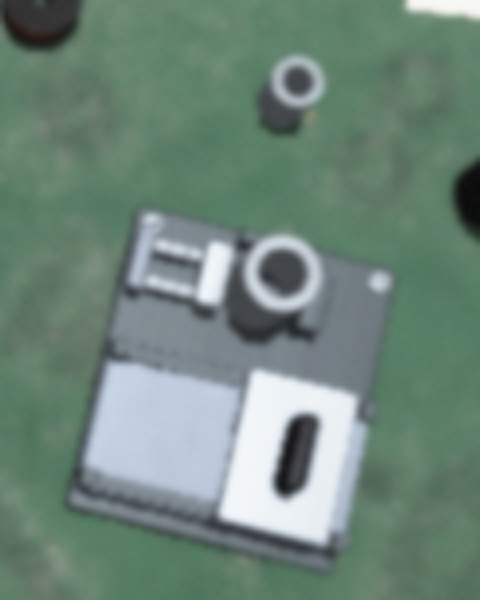

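The crop confirms it: the large tube stands in the clamp at crop (283,272) and the small loose core is at (297,82). The fixture's yaw is about -15.5°. The tab is at (500.7,-361), and the core lies 76 mm along fixture +x from it, which matches the description. The tool is already aligned to within 0.5°, so I'll push with closed fingers.

```bash
R='x'; python3 -m crank '[{"tx":-21.5,"ty":-29.4,"claw":1},{"tx":-21.5,"ty":-29.4,"claw":1},{"tx":-21.5,"ty":-29.4,"claw":1},{"tx":-21.5,"ty":-29.4,"claw":1},{"tx":-21.5,"ty":-29.4,"claw":1}]' 20
python3 -m crank '[{"tx":-21.5,"ty":-29.4,"claw":1},{"tx":-21.5,"ty":-29.4,"claw":1},{"tx":-21.5,"ty":-29.4,"claw":1},{"tx":-21.5,"ty":-29.4,"claw":1},{"tx":-21.5,"ty":-29.4,"claw":1}]'
python3 -m crank '[{"tx":-21.5,"ty":-29.4,"claw":1},{"tx":-21.5,"ty":-29.4,"claw":1},{"tx":-21.5,"ty":-29.4,"claw":1},{"tx":-21.5,"ty":-29.4,"claw":1},{"tx":-21.5,"ty":-29.4,"claw":1}]'
```

```text
schema error: expected keys tx, ty, tz, wx, wy, wz, claw
schema error: expected keys tx, ty, tz, wx, wy, wz, claw
schema error: expected keys tx, ty, tz, wx, wy, wz, claw
```

```bash
python3 -m crank '[{"tx":-21.5,"ty":-29.4,"tz":0,"wx":0,"wy":0,"wz":0,"claw":1},{"tx":-21.5,"ty":-29.4,"tz":0,"wx":0,"wy":0,"wz":0,"claw":1},{"tx":-21.5,"ty":-29.4,"tz":0,"wx":0,"wy":0,"wz":0,"claw":1},{"tx":-21.5,"ty":-29.4,"tz":0,"wx":0,"wy":0,"wz":0,"claw":1},{"tx":-21.5,"ty":-29.4,"tz":0,"wx":0,"wy":0,"wz":0,"claw":1}]' 20
python3 -m crank '[{"tx":-21.5,"ty":-29.4,"tz":0,"wx":0,"wy":0,"wz":0,"claw":1},{"tx":-21.5,"ty":-29.4,"tz":0,"wx":0,"wy":0,"wz":0,"claw":1},{"tx":-21.5,"ty":-29.4,"tz":0,"wx":0,"wy":0,"wz":0,"claw":1},{"tx":-21.5,"ty":-29.4,"tz":0,"wx":0,"wy":0,"wz":0,"claw":1},{"tx":-21.5,"ty":-29.4,"tz":0,"wx":0,"wy":0,"wz":0,"claw":1}]'
python3 -m crank '[{"tx":-21.5,"ty":-29.4,"tz":0,"wx":0,"wy":0,"wz":0,"claw":1},{"tx":-21.5,"ty":-29.4,"tz":0,"wx":0,"wy":0,"wz":0,"claw":1},{"tx":-21.5,"ty":-29.4,"tz":0,"wx":0,"wy":0,"wz":0,"claw":1},{"tx":-21.5,"ty":-29.4,"tz":0,"wx":0,"wy":0,"wz":0,"claw":1},{"tx":-21.5,"ty":-29.4,"tz":0,"wx":0,"wy":0,"wz":0,"claw":1}]'
```

```text
clock: 1.02
eef_pos: [214.8, 356.2, 205.5]
orientation: [[-0.961, 0.275, 0.0], [0.275, 0.961, 0.0], [-0.0, 0.0, -1.0]]
contact_force: [0.7, -0.5, 0.9]
gripper_width: 0.68
gripper_force: 0.0
clock: 1.43
eef_pos: [277.4, 185.2, 205.8]
orientation: [[-0.961, 0.275, 0.001], [0.275, 0.961, 0.001], [-0.001, 0.001, -1.0]]
contact_force: [1.2, -0.1, 0.3]
gripper_width: 0.33
gripper_force: 0.0
clock: 1.85
eef_pos: [340.3, 13.9, 205.9]
orientation: [[-0.961, 0.276, 0.002], [0.276, 0.961, 0.0], [-0.002, 0.001, -1.0]]
contact_force: [1.8, 0.5, -0.0]
gripper_width: 0.008
gripper_force: 0.0
```

```bash
python3 -m crank '[{"tx":-21.5,"ty":-29.4,"tz":0,"wx":0,"wy":0,"wz":0,"claw":1},{"tx":-21.5,"ty":-29.4,"tz":0,"wx":0,"wy":0,"wz":0,"claw":1},{"tx":-21.5,"ty":-29.4,"tz":0,"wx":0,"wy":0,"wz":0,"claw":1},{"tx":-21.5,"ty":-29.4,"tz":0,"wx":0,"wy":0,"wz":0,"claw":1},{"tx":-21.5,"ty":-29.4,"tz":0,"wx":0,"wy":0,"wz":0,"claw":1}]'
python3 -m crank '[{"tx":-21.5,"ty":-29.4,"tz":0,"wx":0,"wy":0,"wz":0,"claw":1},{"tx":-21.5,"ty":-29.4,"tz":0,"wx":0,"wy":0,"wz":0,"claw":1},{"tx":-21.5,"ty":-29.4,"tz":0,"wx":0,"wy":0,"wz":0,"claw":1},{"tx":-21.5,"ty":-29.4,"tz":0,"wx":0,"wy":0,"wz":0,"claw":1},{"tx":0,"ty":0,"tz":0,"wx":0,"wy":0,"wz":0,"claw":1}]'
cat >> h.py <<'E'
def rel(X):
    s=robot.state();O=np.array(s["orientation"]);p=np.array(s["eef_pos"])
    a=np.radians(15.5);F=np.array([[np.cos(a),-np.sin(a)],[np.sin(a),np.cos(a)]])
    print("clock",s["clock"],"pos",p.round(1),"fixture xy",(F@(p[:2]-[500.8,-361])).round(1),"move",(O.T@(np.array(X)-p)).round(1),"F",np.round(s["contact_force"],1))
E
python3 -c "
from h import *
rel([491.4,-394.7,52])"
```

```text
clock: 2.27
eef_pos: [403.0, -157.3, 205.7]
orientation: [[-0.961, 0.277, 0.001], [0.277, 0.961, -0.0], [-0.001, 0.0, -1.0]]
contact_force: [-0.7, 0.7, 0.4]
gripper_width: 0.008
gripper_force: 0.0
clock: 2.68
eef_pos: [453.7, -297.3, 203.3]
orientation: [[-0.96, 0.281, -0.002], [0.281, 0.96, -0.001], [0.001, -0.001, -1.0]]
contact_force: [-0.2, 0.5, -0.2]
gripper_width: 0.006
gripper_force: 0.0
clock 2.6833 pos [ 453.7 -297.3  203.3] fixture xy [-62.4  48.8] move [-63.8 -82.7 151.3] F [-0.2  0.5 -0.2]
```

```bash
python3 -m crank '[{"tx":-21,"ty":-27.5,"tz":0,"wx":0,"wy":0,"wz":0,"claw":1},{"tx":-21,"ty":-27.5,"tz":0,"wx":0,"wy":0,"wz":0,"claw":1},{"tx":-21,"ty":-27.5,"tz":0,"wx":0,"wy":0,"wz":0,"claw":1},{"tx":0,"ty":0,"tz":0,"wx":0,"wy":0,"wz":0,"claw":1},{"tx":0,"ty":0,"tz":0,"wx":0,"wy":0,"wz":0,"claw":1}]' >/dev/null
python3 -c "
from h import *
rel([491.4,-394.7,52])"
```

```text
clock 3.1 pos [ 490.6 -389.2  203.7] fixture xy [ -2.3 -29.9] move [ -2.7  -5.3 151.7] F [-0.5  1.   0.4]
```

```bash
python3 -m crank '[{"tx":-2.5,"ty":-5,"tz":36,"wx":0,"wy":0,"wz":0,"claw":1},{"tx":0,"ty":0,"tz":36,"wx":0,"wy":0,"wz":0,"claw":1},{"tx":0,"ty":0,"tz":36,"wx":0,"wy":0,"wz":0,"claw":1},{"tx":0,"ty":0,"tz":20,"wx":0,"wy":0,"wz":0,"claw":1},{"tx":0,"ty":0,"tz":0,"wx":0,"wy":0,"wz":0,"claw":1}]' >/dev/null
python3 -m crank '[{"tx":0,"ty":0,"tz":20,"wx":0,"wy":0,"wz":0,"claw":1},{"tx":0,"ty":0,"tz":0,"wx":0,"wy":0,"wz":0,"claw":1},{"tx":0,"ty":0,"tz":0,"wx":0,"wy":0,"wz":0,"claw":1}]' >/dev/null
python3 -c "
from h import *
rel([491.4,-394.7,52])"
```

```text
clock 3.7667 pos [ 491.9 -393.4   58.9] fixture xy [  0.1 -33.6] move [ 0.1 -1.4  6.9] F [ 1.1  0.2 -0.7]
```

```bash
python3 -m crank '[{"tx":0,"ty":4,"tz":5,"wx":0,"wy":0,"wz":0,"claw":1},{"tx":0,"ty":6,"tz":0,"wx":0,"wy":0,"wz":0,"claw":1},{"tx":0,"ty":6,"tz":0,"wx":0,"wy":0,"wz":0,"claw":1},{"tx":0,"ty":6,"tz":0,"wx":0,"wy":0,"wz":0,"claw":1},{"tx":0,"ty":6,"tz":0,"wx":0,"wy":0,"wz":0,"claw":1}]'
python3 -m crank '[{"tx":0,"ty":6,"tz":0,"wx":0,"wy":0,"wz":0,"claw":1},{"tx":0,"ty":6,"tz":0,"wx":0,"wy":0,"wz":0,"claw":1},{"tx":0,"ty":6,"tz":0,"wx":0,"wy":0,"wz":0,"claw":1},{"tx":0,"ty":6,"tz":0,"wx":0,"wy":0,"wz":0,"claw":1},{"tx":0,"ty":6,"tz":0,"wx":0,"wy":0,"wz":0,"claw":1}]'
python3 -c "
from h import *
rel([500.8,-361,40])"
```

```text
clock: 4.18
eef_pos: [499.9, -367.6, 53.6]
orientation: [[-0.961, 0.276, 0.001], [0.276, 0.961, -0.002], [-0.001, -0.002, -1.0]]
contact_force: [-1.1, -1.3, 1.7]
gripper_width: 0.004
gripper_force: 1.2
clock: 4.6
eef_pos: [508.1, -338.0, 52.6]
orientation: [[-0.961, 0.276, 0.0], [0.276, 0.961, -0.0], [-0.001, -0.0, -1.0]]
contact_force: [-1.1, -2.4, 1.5]
gripper_width: 0.002
gripper_force: 1.2
clock 4.6 pos [ 508.1 -338.    52.6] fixture xy [ 0.9 24.1] move [  0.7 -24.1  12.6] F [-1.1 -2.4  1.5]
```

Force is about 2.5 N, so the tab is moving. I'll continue to the stop in small steps.

```bash
python3 -m crank '[{"tx":0,"ty":5,"tz":0,"wx":0,"wy":0,"wz":0,"claw":1},{"tx":0,"ty":5,"tz":0,"wx":0,"wy":0,"wz":0,"claw":1},{"tx":0,"ty":3,"tz":0,"wx":0,"wy":0,"wz":0,"claw":1},{"tx":0,"ty":0,"tz":0,"wx":0,"wy":0,"wz":0,"claw":1}]'
python3 -m crank '[{"tx":0,"ty":2,"tz":0,"wx":0,"wy":0,"wz":0,"claw":1},{"tx":0,"ty":1,"tz":0,"wx":0,"wy":0,"wz":0,"claw":1},{"tx":0,"ty":0,"tz":0,"wx":0,"wy":0,"wz":0,"claw":1}]'
python3 -c "
from h import *
rel([500.8,-361,40])"
```

```text
clock: 4.93
eef_pos: [511.6, -324.8, 52.3]
orientation: [[-0.961, 0.275, -0.0], [0.275, 0.961, 0.001], [0.0, 0.001, -1.0]]
contact_force: [-0.2, -1.0, 1.2]
gripper_width: 0.008
gripper_force: 0.0
clock: 5.18
eef_pos: [511.8, -323.6, 52.1]
orientation: [[-0.961, 0.276, -0.001], [0.276, 0.961, -0.001], [0.001, -0.001, -1.0]]
contact_force: [-0.9, -3.4, -0.2]
gripper_width: 0.002
gripper_force: 1.7
clock 5.1833 pos [ 511.8 -323.6   52.1] fixture xy [ 0.6 39. ] move [  0.2 -39.   12.2] F [-0.9 -3.4 -0.2]
```

```bash
python3 -m crank '[{"tx":0,"ty":1.5,"tz":0,"wx":0,"wy":0,"wz":0,"claw":1},{"tx":0,"ty":1.5,"tz":0,"wx":0,"wy":0,"wz":0,"claw":1},{"tx":0,"ty":0,"tz":0,"wx":0,"wy":0,"wz":0,"claw":1}]' | grep -E "eef|force"
python3 -m crank '[{"tx":0,"ty":1.5,"tz":0,"wx":0,"wy":0,"wz":0,"claw":1},{"tx":0,"ty":0,"tz":0,"wx":0,"wy":0,"wz":0,"claw":1}]'| grep -E "eef|force"
python3 -c "
from h import *
rel([500.8,-361,40])"
```

```text
eef_pos: [511.8, -323.5, 52.2]
contact_force: [-2.2, -10.3, -1.3]
gripper_force: 4.8
eef_pos: [511.8, -323.5, 52.3]
contact_force: [-3.1, -12.2, -1.6]
gripper_force: 6.3
clock 5.6 pos [ 511.8 -323.5   52.3] fixture xy [ 0.6 39.1] move [  0.2 -39.   12.6] F [ -3.1 -12.2  -1.6]
```

The force rises to 12 N with no movement, so the catch is against the end stop. I'll back off, rise a little and look at the plunger.

```bash
python3 -m crank '[{"tx":0,"ty":-8,"tz":0,"wx":0,"wy":0,"wz":0,"claw":1},{"tx":0,"ty":-20,"tz":-30,"wx":0,"wy":0,"wz":0,"claw":1},{"tx":0,"ty":-40,"tz":-10,"wx":0,"wy":0,"wz":0,"claw":1},{"tx":0,"ty":-40,"tz":0,"wx":0,"wy":0,"wz":0,"claw":1},{"tx":0,"ty":-35,"tz":0,"wx":0,"wy":0,"wz":0,"claw":1}]' | grep -E "eef|force"
python3 - <<'E'
from h import *
for n,roi in(("top",(220,320,350,450)),("scene",(250,350,280,410))):
    c=robot.camera(n);A=cloud(c)
    a,b,l,r=roi;cv2.imwrite(f"pics/{n}2.png",cv2.resize(c["image"][a:b,l:r,::-1],None,fx=5,fy=5,interpolation=cv2.INTER_CUBIC))
    for d in robot.spot_in(c,"core_plunger_top")+robot.spot_in(c,"core_catch_tab"): print(n,np.round(d["xyz"],1),round(d["conf"],2),pix(c,d["xyz"]).round())
    g=c["image"].max(-1)
    m=(np.hypot(A[...,0]-500.8,A[...,1]+361)<20)&(A[...,2]>31)&(A[...,2]<42)&(g<90)
    print("plunger pts",m.sum(),A[m].mean(0),cv2.minEnclosingCircle(A[m][:,:2].astype(np.float32)) if m.any() else 0)
    m=(np.hypot(A[...,0]-516,A[...,1]+303)<30)&(A[...,2]>60);print("tab",A[m].mean(0),A[m].min(0),A[m].max(0))
rel([500.8,-361,40])
E
```

```text
eef_pos: [474.3, -457.5, 93.9]
contact_force: [1.5, -0.1, -0.4]
gripper_force: 0.0
top [ 499.  -368.2   32.8] 0.7 [[415. 285.]]
top [ 517.8 -307.5   42. ] 0.37 [[383. 275.]]
top [ 514.2 -305.2   38.6] 0.77 [[381. 277.]]
plunger pts 122 [ 497.65743936 -365.6364717    35.48525345] ((498.7799072265625, -364.01959228515625), 13.564855575561523)
tab [ 515.17229501 -305.17146084   74.05810662] [ 497.85444734 -314.54683345   60.23072976] [ 532.79896539 -297.31570232   80.28804319]
scene [ 499.5 -373.9   30.7] 0.57 [[332. 311.]]
scene [ 508.5 -309.1   40. ] 0.81 [[316. 285.]]
plunger pts 159 [ 498.40792963 -368.40245322   35.17120516] ((499.5044860839844, -366.39959716796875), 13.542263984680176)
tab [ 515.10318    -310.22838117   69.82085254] [ 498.72353775 -317.4176393    60.07159702] [ 533.10821547 -299.4008749    77.6324199 ]
clock 6.3167 pos [ 474.4 -454.5   91.8] fixture xy [ -0.5 -97.1] move [ 0.3 97.  52.1] F [ 0.3 -0.   0.2]
```

View pics/top2.png

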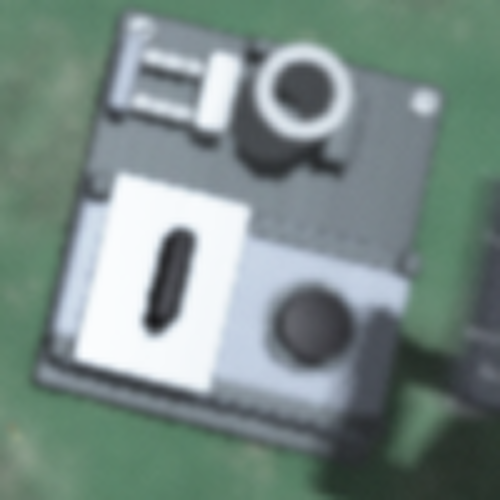

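The crop shows the catch at the far end, with its tab at crop (170,280). The plunger is uncovered at (313,327), which puts it at about (499.3,-365). That is 61 mm from the tab, as expected. Moving above it.

```bash
python3 -m crank '[{"tx":0,"ty":31,"tz":0,"wx":0,"wy":0,"wz":0,"claw":1},{"tx":0,"ty":31,"tz":10,"wx":0,"wy":0,"wz":0,"claw":1},{"tx":0,"ty":30,"tz":15,"wx":0,"wy":0,"wz":0,"claw":1},{"tx":0,"ty":0,"tz":15,"wx":0,"wy":0,"wz":0,"claw":1},{"tx":0,"ty":0,"tz":0,"wx":0,"wy":0,"wz":0,"claw":1}]' | grep -E "eef|force"
python3 -m crank '[{"tx":0,"ty":0,"tz":0,"wx":0,"wy":0,"wz":0,"claw":1},{"tx":0,"ty":0,"tz":0,"wx":0,"wy":0,"wz":0,"claw":1}]' | grep -E "eef|force"
python3 -c "
from h import *
rel([499.3,-365.2,26])"
```

```text
eef_pos: [498.7, -362.4, 49.0]
contact_force: [-1.2, -0.3, -0.9]
gripper_force: 0.0
eef_pos: [499.9, -367.6, 53.4]
contact_force: [0.2, -0.1, 1.4]
gripper_force: 0.0
clock 6.9 pos [ 499.9 -367.6   53.4] fixture xy [ 0.9 -6.6] move [ 1.3  2.2 27.4] F [ 0.2 -0.1  1.4]
```

```bash
python3 -m crank '[{"tx":1,"ty":1.5,"tz":8,"wx":0,"wy":0,"wz":0,"claw":1},{"tx":0,"ty":0,"tz":6,"wx":0,"wy":0,"wz":0,"claw":1},{"tx":0,"ty":0,"tz":4,"wx":0,"wy":0,"wz":0,"claw":1},{"tx":0,"ty":0,"tz":4,"wx":0,"wy":0,"wz":0,"claw":1},{"tx":0,"ty":0,"tz":0,"wx":0,"wy":0,"wz":0,"claw":1}]' | grep -E "eef|force"
python3 -m crank '[{"tx":0,"ty":0,"tz":2,"wx":0,"wy":0,"wz":0,"claw":1},{"tx":0,"ty":0,"tz":2,"wx":0,"wy":0,"wz":0,"claw":1},{"tx":0,"ty":0,"tz":0,"wx":0,"wy":0,"wz":0,"claw":1}]' | grep -E "eef|force"
python3 -m crank '[{"tx":0,"ty":0,"tz":2,"wx":0,"wy":0,"wz":0,"claw":1},{"tx":0,"ty":0,"tz":0,"wx":0,"wy":0,"wz":0,"claw":1}]' | grep -E "eef|force"
python3 -c "
from h import *
rel([499.3,-365.2,26])"
```

```text
eef_pos: [498.7, -366.5, 30.1]
contact_force: [-0.2, -1.0, 0.7]
gripper_force: 0.3
eef_pos: [498.8, -366.5, 26.5]
contact_force: [-0.9, 0.3, 1.0]
gripper_force: 1.2
eef_pos: [498.9, -366.6, 25.9]
contact_force: [-2.5, 0.1, 6.7]
gripper_force: 3.6
clock 7.7333 pos [ 498.9 -366.6   25.9] fixture xy [-0.3 -5.9] move [ 0.   1.4 -0.1] F [-2.5  0.1  6.7]
```

```bash
python3 -m crank '[{"tx":0,"ty":0,"tz":2,"wx":0,"wy":0,"wz":0,"claw":1},{"tx":0,"ty":0,"tz":2,"wx":0,"wy":0,"wz":0,"claw":1},{"tx":0,"ty":0,"tz":0,"wx":0,"wy":0,"wz":0,"claw":1},{"tx":0,"ty":0,"tz":0,"wx":0,"wy":0,"wz":0,"claw":1}]' | grep -E "eef|force"
python3 -c "
from h import *
rel([499.3,-365.2,26])"
```

```text
eef_pos: [499.1, -366.8, 25.6]
contact_force: [-6.3, 4.2, 20.3]
gripper_force: 10.0
clock 8.0667 pos [ 499.1 -366.8   25.6] fixture xy [-0.1 -6. ] move [ 0.3  1.6 -0.4] F [-6.3  4.2 20.3]
```

The plunger is on its hard stop at z≈26 with 20 N. Retreating straight up and checking.

```bash
python3 -m crank '[{"tx":0,"ty":0,"tz":-15,"wx":0,"wy":0,"wz":0,"claw":1},{"tx":0,"ty":0,"tz":-35,"wx":0,"wy":0,"wz":0,"claw":1},{"tx":0,"ty":-15,"tz":-35,"wx":0,"wy":0,"wz":0,"claw":1},{"tx":0,"ty":-38,"tz":-10,"wx":0,"wy":0,"wz":0,"claw":1},{"tx":0,"ty":-40,"tz":0,"wx":0,"wy":0,"wz":0,"claw":1}]' | grep -E "eef|force"
python3 -m crank '[{"tx":0,"ty":-20,"tz":0,"wx":0,"wy":0,"wz":0,"claw":1},{"tx":0,"ty":0,"tz":0,"wx":0,"wy":0,"wz":0,"claw":1},{"tx":0,"ty":0,"tz":0,"wx":0,"wy":0,"wz":0,"claw":1}]' | grep -E "eef|force"
python3 - <<'E'
from h import *
for n,roi in(("top",(220,320,350,450)),("scene",(250,350,280,410))):
    c=robot.camera(n);A=cloud(c)
    a,b,l,r=roi;cv2.imwrite(f"pics/{n}3.png",cv2.resize(c["image"][a:b,l:r,::-1],None,fx=5,fy=5,interpolation=cv2.INTER_CUBIC))
    g=c["image"].max(-1)
    m=(np.hypot(A[...,0]-499,A[...,1]+365)<10)
    print(n,"plunger z",np.median(A[m][:,2]))
    m=(np.hypot(A[...,0]-516,A[...,1]+303)<30)&(A[...,2]>60);print("tab",A[m].mean(0))
    t=A[(A[...,2]>60)&(np.hypot(A[...,0]-580,A[...,1]+357)<30)];print("core",t.mean(0))
print(robot.state()["clock"])
E
```

```text
eef_pos: [475.6, -456.6, 120.8]
contact_force: [0.9, -0.5, 0.4]
gripper_force: 0.0
eef_pos: [466.9, -474.8, 113.9]
contact_force: [0.3, 0.2, -0.3]
gripper_force: 0.0
top plunger z 26.043482473954356
tab [ 515.0102988  -305.12152323   74.22054961]
core [ 580.60976166 -354.89640437   70.32255446]
scene plunger z 26.205977812355137
tab [ 515.09385889 -310.33180395   69.89429269]
core [ 582.69978841 -360.82842804   68.02251833]
8.8333
```

View pics/scene3.png

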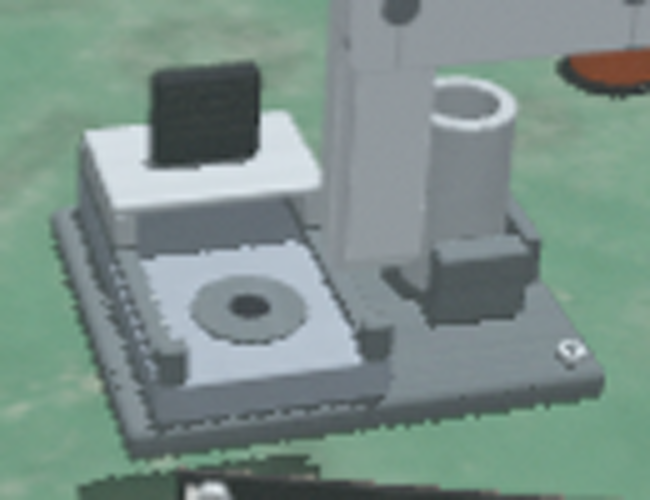

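View pics/top3.png

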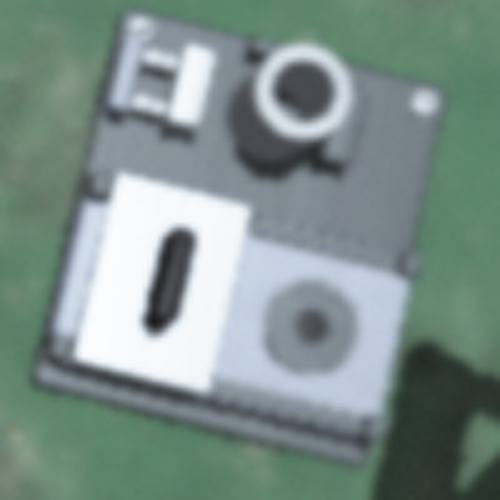

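Both views show the catch at its far end (top crop 170,280) and the plunger flush at z=26 (top crop 312,325). The jaw has drawn back from the tube (from 217 to 193 px in the top crop), and the core is still upright in place.

```bash
python3 -c "
from rig import robot
print(robot.hand_in())"
```

```text
the job is handed in; nothing more can be done
None
```

I slid the core fixture's catch open to its end stop and pressed the plunger fully in. The clamp opened, the core is still standing, the bobbin fixture was not touched, and I handed the job in at about 9 s.

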